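# Find the loaded objective case and show it to the reader

## Robot

A 6-joint arm with a two-finger parallel gripper is mounted at the origin on a cart in front of the work surface, level with it; the furniture and walls round the work are solid. World frame = base frame: x ahead of the robot, y to its left, z up, the work surface at z = 0. Lengths are in m, angles in degrees, forces in N, time in s.
With the tool pointing down it reaches from about 0.275 to 0.875 m from the base axis. Payload 12.5 kg.
Tool frame: the origin (TCP) lies at the very end of the fingers, on their centre line; the grasp point (between the pads) lies manip.grip_point_offset behind it (manip.grip_point_offset is the distance from the TCP to the grasp point, in m); z points along the fingers, y is the line along which they close (so a half turn about z gives the same grasp; the last joint's range is limited). The gripper opens to 85 mm and grips with 20 to 120 N. Pads are 22 mm wide; open, the fingers measure 114 mm over their backs; the gripper's body (76 mm by 85 mm) begins 54 mm behind the grasp point. The pads swing forward as they close: fully open they stand 13 mm farther back than shut.
Start: joints at [67.517, 20.094, 94.641, -0, 65.266, -4.847], TCP at [0.167, 0.524, 0.197] pointing down, gripper open.
Joint ranges: [-157.81, 157.81], [-45, 120.19], [0.68, 151.7], [-89.99, 269.99], [4.06, 180], [-164.3, 164.3]. Speed limits (degrees/s): [127.2, 127.2, 159.86, 180, 180, 180].

## Interface

Orientations are given as [roll, pitch, yaw] about the fixed x, y, z axes, in that order (R = Rz(yaw) Ry(pitch) Rx(roll)).
In Python, from cell import manip gives the robot as it stands. The module is installed in compiled form; this text tells all that it offers. Calls block until the motion is done:
- manip.move_to(position, orientation): joint-space move of the TCP to a pose.
- manip.move_straight(position, max_speed=0.15, rotation=None): straight line of the TCP; rotation=None keeps the orientation; max_speed is the mean speed in m/s.
- manip.movej(angles): joint-space move.
- manip.ungrasp() and manip.gripper_close(squeeze=None): open the fingers fully, or close them until they stop; squeeze is the grip in N (None keeps the last).
- manip.wait(seconds).
- manip.inverse_kinematics(position, orientation): joint angles nearest the present ones, or None.
- manip.read_camera(name): name is "scene" or "side" or "wrist"; returns the picture (400x640x3 uint8, red, green, blue); there is no depth.
- manip.camera_model(name): a dict with "camera_matrix" (3x3 intrinsics, pixels), "rvec" (rotation vector, rad) and "tvec" (3), from world to camera coordinates, as OpenCV has them; the wrist camera has in their place "tool_from_camera" (4x4, takes a point from camera to tool coordinates, whose origin is the TCP and whose axes are the flange's). Camera axes: x right, y down, z forward; pixel columns grow to the right and rows downward; lengths in m; the calibration is good to about 2 mm. A picture is of the moment at which its call begins: read the wrist's pose just before it. camera_model takes no time and is no camera call.
A pose or a line that the arm cannot do raises manip.IKError and nothing moves.
- manip.finish_job(): hands the job in; it is judged then, once.
Readings, each from a call of its own:
- manip.get_t(): time.
- manip.get_q(): joint angles.
- manip.get_qd(): joint speeds.
- manip.get_tau(): joint torques, N m.
- manip.get_eef_pos(): TCP position.
- manip.get_tcp_rot(): TCP orientation.
- manip.get_wrist_force(): force on the tool from outside, world axes, zero at the start.
- manip.get_moment(): the same for the moment, N m.
- manip.get_finger_gap(): opening from 0.0 (shut) to 1.0 (fully open).
- manip.get_grasp_force(): force on a finger pad.
Only numpy, scipy, OpenCV 4.12 (cv2) and the standard library are available. Lean on these libraries where they do the work, as an engineer would, in place of code of your own. Each camera call takes 0.05 s, during which the arm holds its last target. There are 200 camera calls.

## Task

First turn the tag reader's selector to its three-dot position. Then lift the left case about 6 cm off the stand to feel its weight and set it back upright on its own place, and lift the right case likewise. Finish holding the heavier case in the gripper, still and upright, centred about 4 cm above the reader's round window without touching it, while the lighter one stands upright and released on its own place on the stand; the program ends with the case still held, and the small bystanding objects are left where they are.

Things in the scene. Friction and masses are not known exactly. Their poses are not given: they have to be found in the camera images.
- reader: tag reader, fixed grey housing 130 mm (its x) by 230 mm (its y) and 40 mm high, flat top; round black window with a steel rim at its left (+y) end, black selector knob at its right (-y) end. Origin: centre of the underside on the worktop; x points away from the robot at yaw 0, y left, z up
- window (a point): centre of the reader's round black window (62 mm across, steel rim 74 mm across), on its surface 42 mm above the worktop; axes as the reader's
- selector_grip (a point): on the selector's upright axis, 24 mm above the reader's top, the height at which to grip its bar. The knob has a skirt 52 mm across, 6 mm high, and over it a bar 46 mm long, 14 mm wide, rising to 36 mm above the reader's top. The point turns with the knob: its x runs along the bar towards the end with the white pointer line, z up; grip the bar across (along the point's y)
- selector (a joint): turn of the selector, rad, growing clockwise seen from above. Clicks into 4 positions 0.7 rad apart, marked by rows of dots on the reader's top: one dot at 0, two at 0.7, three at 1.4, four at 2.1. Starts near one or two dots. Passing from one to the next takes about 0.1 N m; let go, it springs into the nearest. At three dots the pointer is 0.35 rad clockwise of the reader's x axis
- stand: fixed low aluminium stand 90 mm (its x) by 200 mm (its y), top 14 mm above the worktop, with two round black places 58 mm across. Origin: centre of the underside; y points to the left place
- left_place (a point): centre of the stand's left place, on its top surface; 110 mm from the right place
- right_place (a point): centre of the stand's right place, on its top surface
- case_left: one of two identical closed screw-top cases: metal cylinder 46 mm across, 50 mm high, under a fixed black knurled lid 49 mm across, 18 mm high (68 mm in all); grip wall or lid. Either one holds a metal objective and weighs 0.35 to 0.55 kg, the other 0.06 to 0.12 kg, unseen. The content has 2 to 4 mm play. Origin: centre of the underside, z up. Starts upright on the stand's left place
- case_right: one of two identical closed screw-top cases: metal cylinder 46 mm across, 50 mm high, under a fixed black knurled lid 49 mm across, 18 mm high (68 mm in all); grip wall or lid. Either one holds a metal objective and weighs 0.35 to 0.55 kg, the other 0.06 to 0.12 kg, unseen. The content has 2 to 4 mm play. Origin: centre of the underside, z up. Starts upright on the stand's right place
- immersion_oil: bystander: small brown oil bottle with a black cap, 26 mm across, 46 mm high, origin under its centre; leave alone
- eyepiece: bystander: black microscope eyepiece, 30 mm across, 37 mm high, origin under its centre; leave alone
- slide_packet: bystander: small white packet, 30 x 78 x 28 mm, origin under its centre; leave alone
Not all that is in view belongs to the job. What is shaped like the case_left but green or yellow is not meant. Leave any red look-alike of the case_right alone.

How it is judged:
By the outcome, as a careful person would: the job done as asked, in the order asked, and still so for the second after the job is handed in, while the arm keeps its last pose, push and grip.
It also fails if it takes over 72 s, if anything falls off the work surface, if the arm or the gripper's body presses on something with over 40 N, if the wrist force passes 120 N, or if a joint passes its speed limit or range.

## Working session

There is one attempt and no reset: what is moved stays moved. The work goes in short steps, each a Python script; the robot and the scene stay as the last script left them, time stands still between calls to the robot, and variables do not carry over. Pictures are saved under pics/ and viewed, at most 10 in all, crops included, and the job is handed in when it is done.

```bash
mkdir -p pics; python3 - <<'E'
from cell import manip
import cv2,numpy as np
for n in("scene","side"):
    im=manip.read_camera(n); cv2.imwrite(f"pics/{n}0.png",im[:,:,::-1])
    m=manip.camera_model(n); R=cv2.Rodrigues(np.array(m["rvec"]))[0]; print(n,np.round(m["camera_matrix"],1).tolist(),"cam pos",(-R.T@np.array(m["tvec"]).ravel()).round(3),"fwd",R[2].round(2))
print(manip.grip_point_offset,manip.get_t(),manip.camera_model("wrist"),manip.get_tcp_rot())
E
```

```text
scene [[493.6, 0.0, 315.6], [0.0, 493.6, 198.3], [0.0, 0.0, 1.0]] cam pos [-0.017 -0.408  0.981] fwd [ 0.51  0.4  -0.77]
side [[465.8, 0.0, 312.7], [0.0, 465.8, 201.3], [0.0, 0.0, 1.0]] cam pos [ 0.03  -0.744  0.624] fwd [ 0.49  0.72 -0.49]
0.0187 0.1 {'camera_matrix': array([[284.33517621,   0.        , 321.07970832],
       [  0.        , 284.33517621, 198.94796733],
       [  0.        ,   0.        ,   1.        ]]), 'tool_from_camera': array([[-4.73071981e-04, -9.46087216e-01, -3.23911648e-01,
         8.29283408e-02],
       [ 9.99999472e-01, -7.42961846e-04,  7.09560693e-04,
         7.92703227e-04],
       [-9.11960296e-04, -3.23911141e-01,  9.46087068e-01,
        -1.76286176e-01],
       [ 0.00000000e+00,  0.00000000e+00,  0.00000000e+00,
         1.00000000e+00]])} [-1.79940545e+02 -5.26110429e-03  1.62361561e+02]
```

View pics/scene0.png

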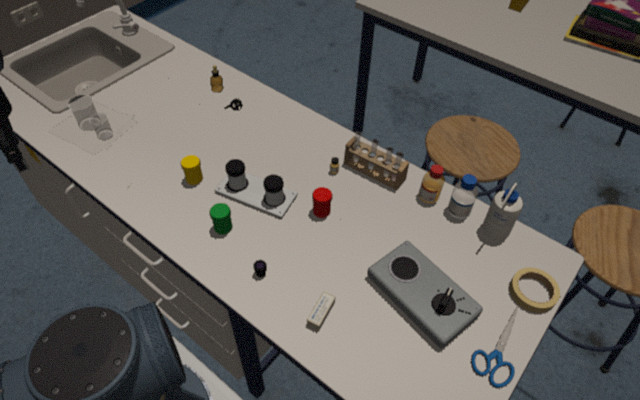

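View pics/side0.png

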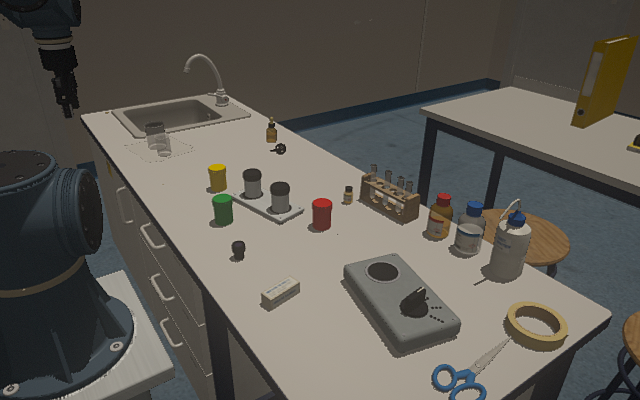

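The scene view shows look-alikes: yellow (191,170), green (221,218) and red (322,202). The two black-lidded metal cases, at (235,175) and (273,190), stand on the aluminium stand, so they are the ones meant: left and right respectively. The reader's window is at (404,268) and its knob at (446,302). I'll measure these now and confirm them in one enlarged crop.

```bash
cat > h.py <<'E'
from cell import manip
import cv2,numpy as np
from scipy.spatial.transform import Rotation as Ro
def cam(n):
    m=manip.camera_model(n); K=np.array(m["camera_matrix"])
    if n=="wrist":
        T=np.array(m["tool_from_camera"]); R=Ro.from_euler("xyz",manip.get_tcp_rot(),degrees=True).as_matrix()
        return K,R@T[:3,:3],np.array(manip.get_eef_pos())+R@T[:3,3]
    R=cv2.Rodrigues(np.array(m["rvec"]))[0]
    return K,R.T,-R.T@np.array(m["tvec"]).ravel()
def ray(c,p,z):
    K,R,o=c; d=R@np.linalg.solve(K,[p[0],p[1],1.]); return o+d*(z-o[2])/d[2]
def proj(c,P):
    K,R,o=c; v=K@(R.T@(np.array(P)-o)); return v[:2]/v[2]
def blobs(mask,amin,amax=1e9):
    cs,_=cv2.findContours(mask.astype(np.uint8),cv2.RETR_LIST,cv2.CHAIN_APPROX_NONE)
    return [k for k in cs if amin<cv2.contourArea(k)<amax]
def cen(k):
    m=cv2.moments(k); return np.array([m["m10"],m["m01"]])/m["m00"]
E
python3 - <<'E'
from h import *
S=cv2.imread("pics/scene0.png"); D=cv2.imread("pics/side0.png")
for n,im,boxes in(("scene",S,[(205,145,310,225),(360,235,490,350)]),("side",D,[(225,155,315,230),(335,240,470,360)])):
    c=cam(n); g=im.max(2)
    for b,zz in zip(boxes,(0.082,0.042)):
        sub=np.zeros(g.shape,bool); sub[b[1]:b[3],b[0]:b[2]]=1
        for k in blobs((g<60)&sub,60): print(n,"dark",cen(k).round(1),cv2.contourArea(k),ray(c,cen(k),zz).round(4),[np.round(v,1) for v in cv2.minAreaRect(k)])
    b=boxes[1]; sub=np.zeros(g.shape,bool); sub[b[1]:b[3],b[0]:b[2]]=1
    print("grey values",n,im[(290,290)[n=="side"],[(385,),(355,)][n=="side"]], )
a=cv2.resize(S[145:225,205:345],(800,457),interpolation=3)[:,:420] if 0 else cv2.resize(S[140:230,205:345],None,fx=2.85,fy=2.85,interpolation=3)
e=cv2.resize(S[235:350,360:500],None,fx=2.85,fy=2.85,interpolation=3)
f=cv2.resize(D[150:240,205:345],None,fx=2.85,fy=2.85,interpolation=3); k=cv2.resize(D[245:360,335:475],None,fx=2.85,fy=2.85,interpolation=3)
cv2.imwrite("pics/crop1.png",np.vstack([np.hstack([a,f]),np.hstack([e,k])])[:600,:800])
E
```

```text
scene dark [222.2 220.7] 103.5 [0.3892 0.1809 0.082 ] [array([221.7, 220.4]), array([10.9, 17.7]), np.float64(76.0)]
scene dark [273.  184.1] 261.0 [0.546  0.1668 0.082 ] [array([273., 184.]), array([18., 18.]), np.float64(90.0)]
scene dark [234.9 168.3] 244.0 [0.5247 0.2755 0.082 ] [array([235. , 168.5]), array([17., 18.]), np.float64(90.0)]
scene dark [443.2 303.9] 378.5 [ 0.5486 -0.3121  0.042 ] [array([443., 301.]), array([22., 26.]), np.float64(0.0)]
scene dark [410.9 313.2] 517.5 [ 0.487  -0.2706  0.042 ] [array([414.7, 313.6]), array([118.5,  44.8]), np.float64(22.0)]
scene dark [404.4 267.7] 416.0 [ 0.5726 -0.2002  0.042 ] [array([404.5, 267.5]), array([21., 25.]), np.float64(90.0)]
grey values scene [[46 47 46]]
side dark [279.7 188.5] 196.5 [0.5482 0.1589 0.082 ] [array([280. , 188.5]), array([13., 18.]), np.float64(90.0)]
side dark [251.8 174.8] 167.0 [0.5266 0.2675 0.082 ] [array([252., 175.]), array([12., 16.]), np.float64(90.0)]
side dark [414.5 304.7] 534.5 [ 0.558  -0.3086  0.042 ] [array([413. , 302.9]), array([29.8, 27. ]), np.float64(82.9)]
side dark [382.7 271.1] 373.5 [ 0.5763 -0.2005  0.042 ] [array([383., 271.]), array([16., 28.]), np.float64(90.0)]
grey values side [[61 67 70]]
```

View pics/crop1.png

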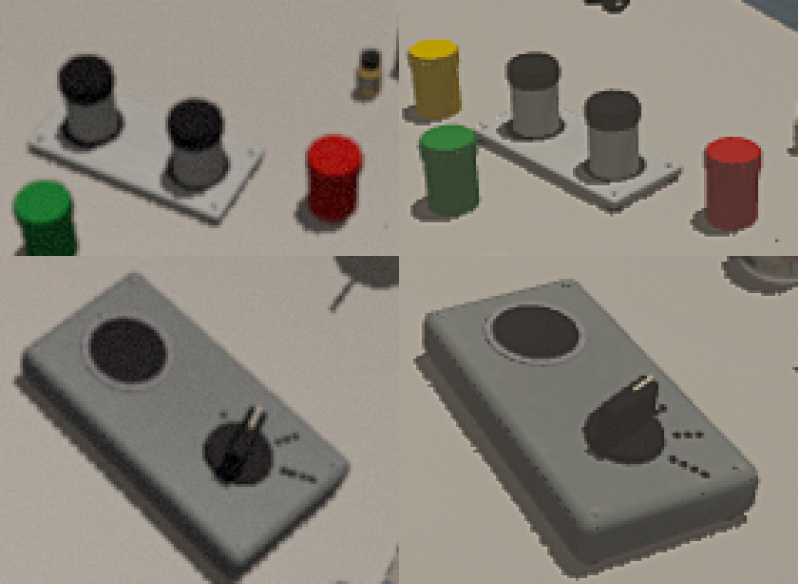

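The crop confirms both black-lidded metal cases on the stand; the red, green and yellow ones are look-alikes. The knob pointer covers the two-dot row, with one dot on one side and the three- and four-dot rows on the other. So the selector is at 0.7 and needs about 40° clockwise. Next I'll look from above with the wrist camera.

```bash
python3 - <<'E'
from h import *
def look(n,p,yaw):
    manip.move_to(p,[180,0,yaw]); manip.wait(0.3); c=cam("wrist"); im=manip.read_camera("wrist")[:,:,::-1].copy()
    cv2.imwrite(f"pics/{n}.png",im); np.savez(f"{n}.npz",K=c[0],R=c[1],o=c[2]); return c,im
for n,p,yaw,z,pts in(("ws",[.535,.215,.26],101,.082,[(.525,.272,.082),(.547,.163,.082)]),("wr",[.56,-.26,.26],8,.042,[(.574,-.2,.042),(.551,-.309,.042)])):
    c,im=look(n,p,yaw); g=im.max(2)
    for q in pts: print("expect",proj(c,q).round(1))
    for k in blobs(g<60,250,20000): print(n,cen(k).round(1),cv2.contourArea(k),ray(c,cen(k),z).round(4),[np.round(v,1) for v in cv2.fitEllipse(k)])
print(manip.get_t(),manip.get_q())
cv2.imwrite("pics/w1.png",np.hstack([cv2.imread("pics/ws.png")[:,100:500],cv2.imread("pics/wr.png")[:,100:500]]))
E
```

```text
expect [321.2 125. ]
expect [321.8 210.8]
ws [528.8 258.5] 467.0 [0.8492 0.1478 0.082 ] [array([528.8, 258.6]), array([12.6, 47.2]), np.float64(48.6)]
ws [342.2 251. ] 632.5 [0.5868 0.1091 0.082 ] [array([342.9, 252.5]), array([27.3, 36.4]), np.float64(104.1)]
ws [206.8 236.6] 402.5 [0.3987 0.0954 0.082 ] [array([206.7, 236.5]), array([20.1, 26.3]), np.float64(23.8)]
ws [ 34.4 228.1] 342.5 [0.1673 0.0634 0.082 ] [array([ 35.1, 227.7]), array([17.2, 34.3]), np.float64(134.4)]
ws [328.8 192.8] 1630.5 [0.5512 0.1895 0.082 ] [array([328.7, 192.6]), array([42. , 50.7]), np.float64(158.8)]
ws [194.4 145.1] 2068.5 [0.3757 0.2184 0.082 ] [array([194.3, 144.9]), array([41. , 70.6]), np.float64(162.1)]
ws [327.9 112.1] 1539.5 [0.5299 0.2881 0.082 ] [array([327.9, 112.2]), array([40.6, 48.6]), np.float64(112.0)]
ws [622.   76.2] 651.0 [0.8537 0.3913 0.082 ] [array([622.3,  75.5]), array([29.9, 42.5]), np.float64(39.3)]
ws [292.9  27.8] 341.5 [0.4749 0.3672 0.082 ] [array([296.9,  20.9]), array([30.4, 38. ]), np.float64(125.2)]
expect [280.4 149.4]
expect [355.1 176.1]
wr [477.7 379.1] 511.0 [ 0
[... 602 characters left out ...]
 array([42.3, 44.3]), np.float64(137.5)]
wr [ 19.5 124.7] 1412.0 [0.558 0.151 0.042] [array([ 18.8, 125.1]), array([38.9, 49. ]), np.float64(142.5)]
wr [100.2  98.2] 1324.0 [0.6077 0.0397 0.042 ] [array([95.1, 97.2]), array([39.5, 58.7]), np.float64(118.3)]
wr [579.8  70.5] 491.5 [ 0.7266 -0.5668  0.042 ] [array([579.2,  70.4]), array([  5.1, 166.1]), np.float64(99.1)]
wr [445.9  74.3] 479.0 [ 0.6986 -0.3999  0.042 ] [array([520.2,  30. ]), array([102. , 189.1]), np.float64(54.4)]
wr [497.5  43.6] 753.5 [ 0.7412 -0.4532  0.042 ] [array([476.9,  56.5]), array([53.4, 72.4]), np.float64(45.6)]
4.3 [-2.91918342e+01  2.42605337e+01  7.95527635e+01  1.98997168e-03
  7.61860777e+01  5.27728154e+01]
```

View pics/w1.png

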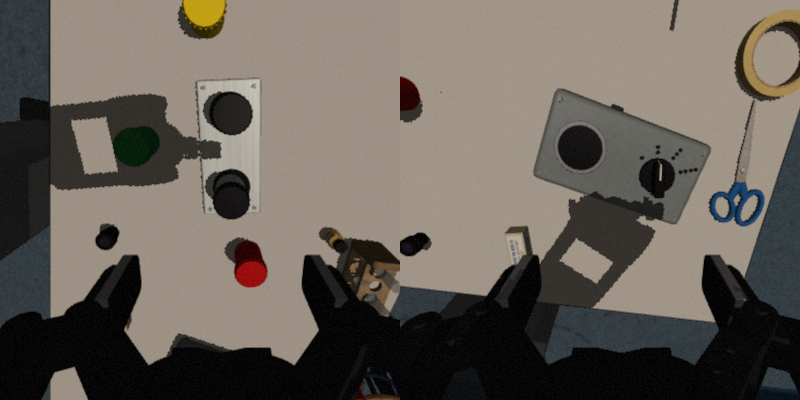

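The knob is at about (0.552,-0.311) with its pointer along yaw 7.5°. The reader's yaw is about -12.5° and the window is at about (0.575,-0.200). Turning the knob now.

```bash
python3 - <<'E'
from h import *
d=np.load("wr.npz"); c=(d["K"],d["R"],d["o"])
k=ray(c,(356.7,176.6),.046)[:2]; w=ray(c,(279.6,147.3),.042)[:2]; ya=7.5
print("knob",k,"win",w, "reader yaw",np.degrees(np.arctan2((k-w)[1],(k-w)[0]))+90)
manip.move_to([*k,.13],[180,0,ya]); manip.move_straight([*k,.05],.1); print(manip.get_wrist_force())
manip.gripper_close(30); print("gap",manip.get_finger_gap(),manip.get_wrist_force(),manip.get_moment())
manip.move_straight([*k,.05],.05,[180,0,ya-21]); manip.move_straight([*k,.05],.05,[180,0,ya-42]); manip.wait(.2)
print(manip.get_tcp_rot(),manip.get_eef_pos(),manip.get_wrist_force(),manip.get_moment(),manip.get_finger_gap())
manip.ungrasp(); manip.wait(.3); manip.move_straight([*k,.13],.15)
manip.move_to([.56,-.26,.26],[180,0,8]); manip.wait(.3)
im=manip.read_camera("wrist")[:,:,::-1]; cv2.imwrite("pics/wr2.png",cv2.resize(im[80:240,220:440],None,fx=3,fy=3,interpolation=3)); print(manip.get_t())
E
```

```text
knob [ 0.55157859 -0.31077009] win [ 0.57673836 -0.1986079 ] reader yaw -12.643074403129887
[-0.48188165  0.17231173  0.46538857]
gap -0.0010644225326374216 [-0.53342057  0.11730894  0.6866352 ] [ 0.00015939 -0.03752303 -0.00446448]
[ 1.79999215e+02 -5.07392379e-04 -3.43942437e+01] [ 0.55158685 -0.31076972  0.05000628] [-0.2916083   0.82758299 -0.30317201] [-0.01889201  0.03951154 -0.01543518] 0.0009998408915848993
10.6667
```

View pics/wr2.png

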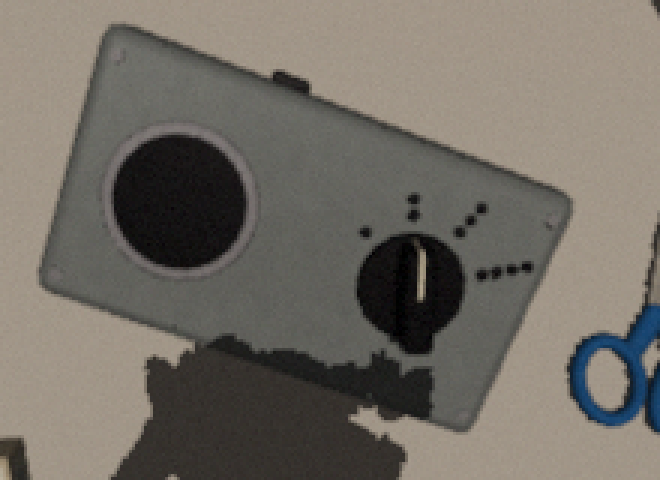

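The fingers shut fully without meeting the bar, and the pointer is still on the two-dot row (crop pixel 415,270). The pose needs checking, so I'll repeat the descent and look from the side camera before and after closing.

```bash
python3 - <<'E'
from h import *
k=[.5516,-.3108]
manip.move_to([*k,.13],[180,0,7.5]); manip.move_straight([*k,.05],.1)
f=lambda im:cv2.resize(im[190:370,310:510,::-1],None,fx=2,fy=2,interpolation=3)
g=lambda im:cv2.resize(im[200:380,340:540,::-1],None,fx=2,fy=2,interpolation=3)
a=f(manip.read_camera("side")); print(manip.get_finger_gap(),proj(cam("side"),[*k,.05]))
for s in range(1): manip.gripper_close(30); print(manip.get_finger_gap(),manip.get_grasp_force(),manip.get_eef_pos())
b=f(manip.read_camera("side")); manip.wait(.5); print(manip.get_finger_gap(),manip.get_grasp_force())
cv2.imwrite("pics/s1.png",np.hstack([a,b])); print(manip.get_t())
E
```

```text
1.0012895783790596 [413.36996318 303.33010451]
0.003315941529890729 0.0 [ 0.55158762 -0.31080413  0.04997554]
-0.001188885278759448 0.0
13.6
```

View pics/s1.png

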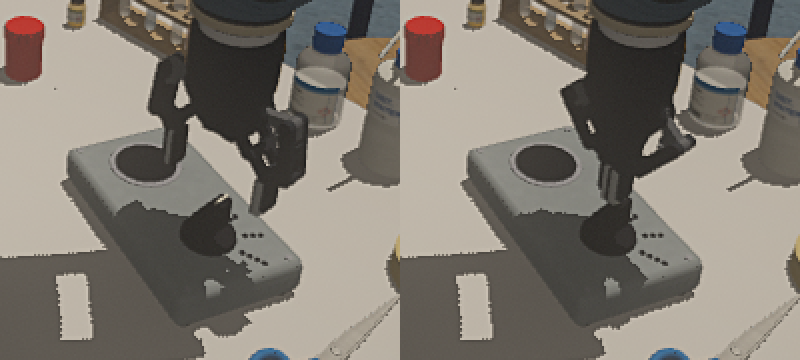

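The shut fingers end near crop pixel (612,203), about 12 px above where the reported TCP projects and above the bar. The real fingertips therefore seem to be about 28 mm behind the stated TCP. I'll measure this by triangulating the shut tip from the scene and side views.

```bash
python3 - <<'E'
from h import *
k=[.5516,-.3108]
manip.move_straight([*k,.12],.15); manip.wait(.3)
out=[]
for n in("scene","side"):
    im=manip.read_camera(n)[:,:,::-1].copy(); p=proj(cam(n),manip.get_eef_pos()); x,y=p.astype(int); cv2.imwrite(f"pics/{n}t.png",im)
    print(n,p,"crop origin",x-33,y-60); out.append(cv2.resize(im[y-60:y+40,x-33:x+33],None,fx=6,fy=6,interpolation=3))
    for t in(0,-.03,): print(t,proj(cam(n),np.array(manip.get_eef_pos())-[0,0,t]))
cv2.imwrite("pics/t1.png",np.hstack(out)); print(out[0].shape,manip.get_eef_pos(),manip.get_tcp_rot())
E
```

```text
scene [451.41494172 283.96622411] crop origin 418 223
0 [451.41494172 283.96622411]
-0.03 [454.83959514 276.11366076]
side [417.77980039 272.82952384] crop origin 384 212
0 [417.77980039 272.82952384]
-0.03 [419.83876936 258.88477953]
(600, 396, 3) [ 0.55145726 -0.31070546  0.11959289] [-1.79974754e+02  3.02204975e-02  7.50076525e+00]
```

View pics/t1.png

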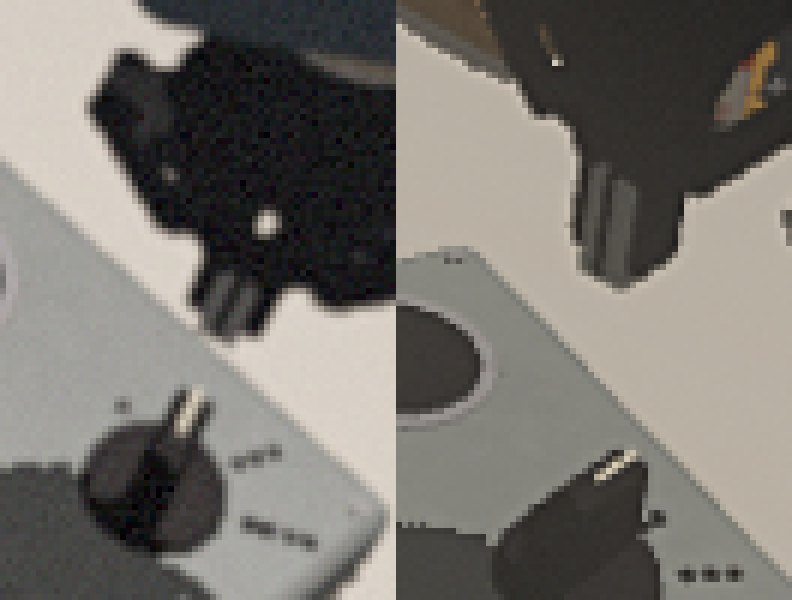

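Triangulation matches a tip about 30 mm above the reported TCP (scene px ≈(457,277), side px ≈(422,258)), so the TCP setting is too long. I'll correct all heights by about 29 mm and descend watching the force.

```bash
cat >> h.py <<'E'
DZ=-.029   # fingertip really ends 29 mm behind the reported TCP
def lower(xy,ztip,v=.06,lim=6.):
    """guarded straight descent of the real tip to ztip, in 5 mm steps near the end"""
    z0=manip.get_eef_pos()[2]-DZ; f0=manip.get_wrist_force()[2]
    for z in [z for z in (ztip+.01,ztip+.005,ztip) if z<z0]:
        manip.move_straight([*xy,z+DZ],v); f=manip.get_wrist_force()[2]-f0
        if abs(f)>lim: print("contact",z,f); return False
    return True
E
python3 - <<'E'
from h import *
k=[.5516,-.3108]; ya=7.5
manip.ungrasp(); print(lower(k,.051),manip.get_wrist_force())
manip.gripper_close(35); gap=manip.get_finger_gap(); print("gap",gap,manip.get_grasp_force(),manip.get_wrist_force(),manip.get_moment())
if gap>.08:
    p=[*k,.051+DZ]
    for a in(14,28,42): manip.move_straight(p,.05,[180,0,ya-a]); print(a,manip.get_finger_gap(),np.round(manip.get_moment(),3),np.round(manip.get_wrist_force(),1))
    manip.wait(.3); print(manip.get_tcp_rot())
manip.ungrasp(); manip.wait(.3); manip.move_straight([*k,.12],.2)
manip.move_to([.56,-.26,.26],[180,0,8]); manip.wait(.3)
im=manip.read_camera("wrist")[:,:,::-1]; cv2.imwrite("pics/wr3.png",cv2.resize(im[110:230,280:440],None,fx=3,fy=3,interpolation=3)); print(manip.get_t())
E
```

```text
True [0.2434862  0.22836562 0.23735961]
gap 0.15368691082907643 39.47036325931549 [ 0.16178839 -5.47399197  0.10609842] [-0.68286621  0.09988738  0.02644613]
14 0.15724945543327581 [-0.88   0.025  0.01 ] [-0.6 -7.1  0.1]
28 0.14883884805296577 [-1.128  0.003 -0.153] [-0.1 -7.1 -0.9]
42 0.14992560951701642 [-1.318  0.085  0.054] [-1.1 -8.3 -0.9]
[ 1.79914736e+02 -1.36776655e-01 -3.44975992e+01]
22.3083
```

View pics/wr3.png

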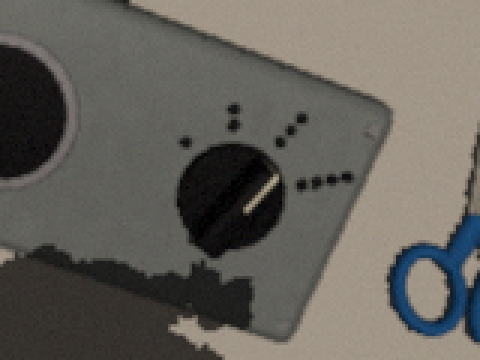

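The pointer now lies on the three-dot row (crop pixel 265,190), so the selector is set. Now to locate the cases by triangulating the lids, then lift the left one.

```bash
python3 - <<'E'
from h import *
from scipy.optimize import least_squares
A,B=cam("scene"),cam("side"); d=np.load("ws.npz"); W=(d["K"],d["R"],d["o"])
for a,b,w in(((234.9,168.3),(251.8,174.8),(327.9,112.1)),((273.,184.1),(279.7,188.5),(328.8,192.8))):
    r=least_squares(lambda P:np.r_[proj(A,P)-a,proj(B,P)-b],[.53,.2,.07]); print(r.x.round(4),r.fun.round(1),"scene",ray(A,a,.073)[:2].round(4),"side",ray(B,b,.073)[:2].round(4))
im=cv2.imread("pics/ws.png"); 
# bright stand rectangle in the wrist view
hsv=cv2.cvtColor(im,cv2.COLOR_BGR2HSV); sub=np.zeros(hsv.shape[:2],bool); sub[60:230,280:380]=1
m=(hsv[...,1]<28)&(hsv[...,2]>110)&sub
for k in blobs(m,1500):
    bx=cv2.boxPoints(cv2.minAreaRect(k)); P=np.array([ray(W,p,.014)[:2] for p in bx]); print("stand",bx.round(),P.round(4).tolist(),P.mean(0).round(4),[np.linalg.norm(P[i]-P[i-1]).round(3) for i in range(4)])
# lid tops (strict dark, circle fit) in the wrist view
g=cv2.medianBlur(im.max(2),3)
for t in(30,38,45): print(t,[(cen(k).round(1).tolist(),cv2.contourArea(k),[np.round(x,1).tolist() for x in cv2.fitEllipse(k)[:2]],ray(W,cen(k),.08)[:2].round(4).tolist()) for k in blobs((g<t)&sub,500)])
E
```

```text
[0.5317 0.2821 0.0736] [ 0.5 -0.4 -0.7  0.3] scene [0.5301 0.2825] side [0.5347 0.2841]
[0.5536 0.1721 0.0736] [ 0.6 -0.5 -0.7  0.4] scene [0.5518 0.1726] side [0.5568 0.1739]
stand [[295. 114.]
 [320.  79.]
 [362. 109.]
 [336. 144.]] [[0.486, 0.2747], [0.5131, 0.3275], [0.5782, 0.3], [0.5528, 0.2444]] [0.5325 0.2866] [np.float64(0.073), np.float64(0.059), np.float64(0.071), np.float64(0.061)]
stand [[297.  79.]
 [360.  78.]
 [363. 212.]
 [300. 213.]] [[0.4814, 0.3204], [0.5661, 0.3389], [0.6173, 0.1479], [0.5188, 0.1261]] [0.5459 0.2333] [np.float64(0.198), np.float64(0.087), np.float64(0.198), np.float64(0.101)]
30 [([330.7, 193.7], 1425.0, [[330.7, 193.7], [36.6, 49.8]], [0.554, 0.1881])]
38 [([330.6, 193.6], 1443.0, [[330.6, 193.6], [37.0, 49.9]], [0.5539, 0.1882]), ([323.9, 112.4], 869.5, [[325.2, 112.5], [30.8, 43.3]], [0.5253, 0.2868])]
45 [([330.5, 193.6], 1468.5, [[330.5, 193.6], [37.6, 49.9]], [0.5537, 0.1882]), ([329.8, 112.7], 1375.5, [[329.8, 112.7], [40.6, 43.2]], [0.5324, 0.2879])]
```

```bash
cat >> h.py <<'E'
YAW=101.3; ZG=.026
L=np.array([.5317,.2821]); Rr=np.array([.5536,.1721])
def grab(xy):
    manip.move_to([*xy,.125+DZ],[180,0,YAW]); manip.wait(.3); f0=manip.get_wrist_force()[2]
    ok=lower(xy,ZG,.12)
    manip.gripper_close(50); print("ok",ok,"gap",manip.get_finger_gap(),"grip",manip.get_grasp_force(),"F",np.round(manip.get_wrist_force(),2))
    return f0
def lift(xy,f0):
    manip.move_straight([*xy,ZG+.06+DZ],.1); manip.wait(.6)
    w=[manip.get_wrist_force()[2] for _ in range(8)]; print("lifted dFz",np.mean(w)-f0,"gap",manip.get_finger_gap(),"M",np.round(manip.get_moment(),2))
def put(xy):
    manip.move_straight([*xy,ZG+.004+DZ],.08); manip.move_straight([*xy,ZG+DZ],.02); print("put F",np.round(manip.get_wrist_force(),2))
    manip.ungrasp(); manip.wait(.15); manip.move_straight([*xy,.125+DZ],.2)
E
python3 - <<'E'
from h import *
f0=grab(L); lift(L,f0)
a=manip.read_camera("side")[110:260,200:350,::-1]; b=manip.read_camera("scene")[110:260,190:340,::-1]
cv2.imwrite("pics/l1.png",cv2.resize(np.hstack([a,b]),None,fx=2.6,fy=2.6,interpolation=3)); print(manip.get_t())
E
```

```text
ok True gap 0.556591365363841 grip 50.47474161721766 F [ 0.38 -0.23  4.24]
lifted dFz -4.184770540979011 gap 0.5548024051099644 M [-0.01 -0.03  0.04]
27.9417
```

View pics/l1.png

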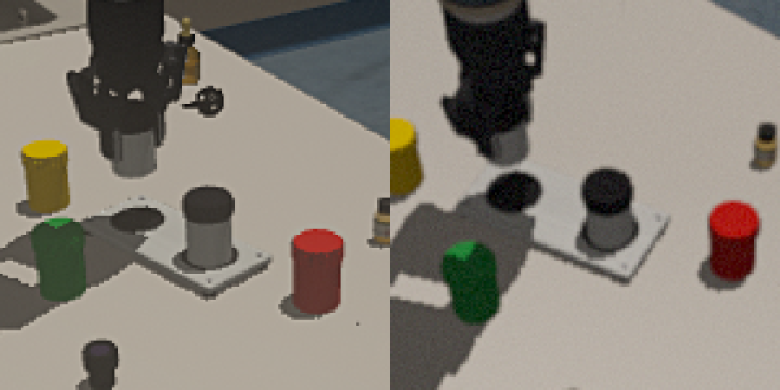

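The left case is lifted straight (side crop 135,150), its place is bare and the right case stands. It weighs about 0.43 kg, so it is the heavier one. I'll set it back and lift the right one likewise.

```bash
python3 - <<'E'
from h import *
print("place L",ray(cam("side"),(252.7,193.5),.014),ray(cam("scene"),(238,183.8),.014))
put(L); f0=grab(Rr); lift(Rr,f0); put(Rr); manip.move_to([*L,.17+DZ],[180,0,YAW])
out=[]
for n,(y,x) in(("side",(110,200)),("scene",(110,190))):
    im=manip.read_camera(n)[:,:,::-1]; cv2.imwrite(f"pics/{n}p.png",im); g=im.max(2); c=cam(n)
    out.append(im[y:y+150,x:x+150])
cv2.imwrite("pics/p1.png",cv2.resize(np.hstack(out),None,fx=2.6,fy=2.6,interpolation=3)); print(manip.get_t())
E
```

```text
place L [0.53551233 0.28734577 0.014     ] [0.53119006 0.28151748 0.014     ]
put F [2.31 0.77 0.68]
ok True gap 0.5529226691587928 grip 50.59103879691975 F [-0.53 -0.07  3.62]
lifted dFz -1.5608028624166093 gap 0.5526780046452746 M [-0.    0.01 -0.02]
put F [0.54 0.72 2.2 ]
37.525
```

View pics/p1.png

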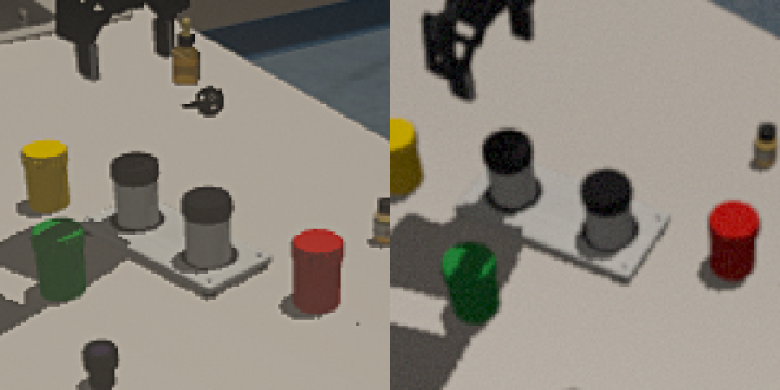

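Both cases are back upright on their places. The left weighs about 0.43 kg against about 0.16 kg for the right, so the left is the heavier. Now to carry it to the window.

```bash
python3 - <<'E'
from h import *
W=[.575,-.2]; f0=grab(L)
manip.move_straight([*L,.2+DZ],.12); manip.wait(.3); print("dFz",manip.get_wrist_force()[2]-f0,manip.get_finger_gap())
manip.move_to([*W,.2+DZ],[180,0,YAW]); manip.move_straight([*W,.094+DZ],.08); manip.wait(.8)
print(manip.get_eef_pos(),manip.get_tcp_rot(),manip.get_finger_gap(),manip.get_grasp_force(),manip.get_wrist_force()[2]-f0,np.abs(manip.get_qd()).max(),manip.get_t())
for n in("side","scene"):
    c=cam(n); im=manip.read_camera(n)[:,:,::-1]; cv2.imwrite(f"pics/{n}f.png",im)
    g=cv2.cvtColor(im,cv2.COLOR_BGR2GRAY).astype(int)
    p=proj(c,[*W,.082]); r=proj(c,[*W,.095]); print(n,"base centre px",p.round(1))
    y=int(round(r[1])); x=int(round(r[0])); print("row",y,"cols",x-24,g[y,x-24:x+25].tolist()); print("col",x,"rows",y-5,g[y-5:y+40,x].tolist())
E
```

```text
ok True gap 0.5513365867881078 grip 50.91614547651261 F [1.74 0.59 2.71]
dFz -2.8914621038618695 0.5495266054460773
[ 0.57497018 -0.20000287  0.06497627] [-1.79995120e+02 -1.50898151e-03  1.01299934e+02] 0.5505143255805863 51.72666345722973 -3.6357785547590598 0.09864429493951997 45.9
side base centre px [383.7 255. ]
row 250 cols 360 [178, 178, 177, 179, 177, 178, 178, 178, 179, 179, 185, 152, 84, 51, 53, 50, 51, 50, 48, 72, 82, 84, 62, 92, 99, 97, 95, 96, 96, 94, 96, 95, 92, 94, 93, 114, 177, 180, 177, 178, 178, 177, 177, 177, 177, 177, 176, 177, 177]
col 384 rows 245 [95, 96, 96, 99, 100, 99, 99, 98, 99, 99, 98, 98, 98, 97, 98, 95, 71, 60, 46, 49, 51, 50, 50, 49, 50, 51, 49, 49, 47, 49, 48, 49, 50, 47, 47, 49, 63, 76, 120, 132, 130, 127, 135, 132, 131]
scene base centre px [407.6 257. ]
row 254 cols 385 [202, 179, 161, 154, 150, 158, 159, 161, 158, 162, 154, 120, 80, 43, 27, 23, 31, 20, 19, 18, 26, 37, 23, 21, 30, 14, 27, 30, 60, 86, 99, 93, 104, 136, 157, 159, 153, 152, 169, 195, 208, 210, 209, 208, 208, 208, 208, 208, 208]
col 409 rows 249 [29, 24, 23, 26, 21, 30, 20, 15, 9, 28, 24, 44, 65, 85, 93, 93, 93, 43, 8, 16, 14, 22, 14, 16, 15, 21, 24, 21, 20, 27, 40, 70, 67, 70, 64, 65, 65, 77, 94, 103, 121, 136, 108, 70, 68]
```

The base edge in the side view (row 261, right edge col 395) and in the scene view (row 266) matches the prediction for a base centred 4 cm above the window. Handing in.

```bash
python3 -c "
from h import *
print(np.abs(manip.get_qd()).max(),manip.get_finger_gap()); print(manip.finish_job(),manip.get_t())"
```

```text
0.07360309561948383 0.5529079962222692
the job is handed in; nothing more can be done
the job is handed in; nothing more can be done
```

I handed the job in with the selector on three dots and the heavier left case (about 0.4 kg) held still and upright about 4 cm above the window; the lighter right case stands released on its own place, and about 46 s of the 72 s were used.

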